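Hook the cutlery bin onto the slatted rack

TASK

Hang the small metal bin that has a hook plate on its back in the empty right-hand bay of the wooden slatted rack: tip it nose-up, pass the hook through the gap between the two slats, then swing it down so that it hangs level on the lower slat, hook caught behind the upper one. Leave the plain bin without a hook where it stands.

Things in the scene. Friction and masses are not known exactly. Their poses are not given: they have to be found in the camera images.
- bin_mid (a point): Centre of the loose bin to hang (about 160 g): open-topped sheet metal, 80 mm deep (own x), 44 mm wide (own y, flat side walls to grip across), 60 mm high; the point is 30 mm above its underside. -x is its front (nose), +x its back with the hook, z up. It starts standing upright in one of two spots on the left of the worktop, the plain bin in the other.
- bin_seat (a point): Where the hook's tongue leaves the bin's back wall, at the tongue's underside: 40 mm behind (+x) and 32 mm above bin_mid, same axes. The level tongue (5 mm thick, 36 mm wide) runs 21 mm out to +x. Let go in the gap a few degrees nose-up, the bin swings down and seats by its weight, at rest up to 5 degrees nose-down.
- hook_tip (a point): Top of the upright hook plate at the end of the tongue: 19 mm behind (+x) and 62 mm above bin_seat, same axes. The plate is 4 mm thick, 36 mm wide, 62 mm tall from the tongue's underside, with 17 mm between its front face and the plane of the bin's back wall. Too tall to enter the rack's gap upright; nose-up by 35 degrees it slides in obliquely upward along its own length.
- bay (a point): Middle of the empty right bay of the fixed rack, on the lower slat's top front edge, 120 mm above the worktop. +x points into the rack, +y left along the slats, z up. The bay is free 55 mm to either side. When the bin hangs home bin_seat lies here or up to 9 mm in front (-x), the bin's x along this x, bin in front of the lower slat, hook plate behind the upper.
- rack: Fixed wooden rack 290 mm wide, 192 mm high, same axes as bay; origin on the worktop below the slats' front face, in the middle of its width. Two slats 8 mm thick (x 0 to 8 mm): lower z 65 to 120 mm, upper z 170 to 192 mm, so a 50 mm gap; open behind but for posts 16 mm wide at y 0 and +-137 mm. A small J-hook hangs in its left bay (y +68 mm).
- plain_bin: The loose bin without a hook, same metal body 80 x 44 x 60 mm; origin at the centre of its underside. To be left standing. It and the hook bin start in either of two spots on the left of the worktop.
There are look-alikes about, which are no part of the job. Leave any blue look-alike of the part that bears bin_mid alone.

How it is judged (in metres and radians):
At the end, for the whole second after the job is handed in: The hook bin hangs in the right-hand bay: seat point within 45 mm of its middle sideways, 8 mm in height, 16 mm before to 6 mm behind the slat's front face; bin upright within 11 degrees, square to the rack within 15 degrees. Plain bin moved by no more than 30 mm (x of bin_seat in the frame of bay between -0.016 and 0.006 m and y of bin_seat in the frame of bay between -0.045 and 0.045 m and z of bin_seat in the frame of bay between -0.008 and 0.008 m and angle between bin_mid's own z axis and vertical below 0.19 rad and angle between the y axis of bin_mid and the y axis of bay, either way round below 0.26 rad); the robot touches nothing.
It fails at once if the plain bin is moved by more than 30 mm (distance of plain_bin from where it was at the start of the episode above 0.03 m).
It also fails if it takes over 42 s, if anything falls off the work surface, if the arm or the gripper's body presses on something with over 40 N, if the wrist force passes 120 N, or if a joint passes its speed limit or range.

ROBOT

A 6-joint arm with a two-finger parallel gripper is mounted at the origin on a cart in front of the work surface, level with it; the furniture and walls round the work are solid. World frame = base frame: x ahead of the robot, y to its left, z up, the work surface at z = 0. Lengths are in mm, angles in rad, forces in N, time in s.
With the tool pointing down it reaches from about 275 to 1000 mm from the base axis. Payload 8.4 kg.
Tool frame: the origin (TCP) lies midway between the tips of the shut fingers; the grasp point (between the pads) lies r.grasp_offset behind it (r.grasp_offset is the distance from the TCP to the grasp point, in mm); z points along the fingers, y is the direction in which the jaws open and shut (so a half turn about z gives the same grasp; the last joint's range is limited). The gripper opens to 85 mm and grips with 20 to 120 N. Pads are 22 mm wide; open, the fingers measure 114 mm over their backs; the gripper's body (76 mm by 85 mm) begins 54 mm behind the grasp point. The pads swing forward as they close: fully open they stand 13 mm farther back than shut.
Start: joints at [1.348, 0.353, 1.633, -0, 1.155, -0.002], TCP at [136.88, 609.829, 231.281] pointing down, gripper open.
Joint ranges: [-2.63, 2.63], [-0.92, 2.1], [0.06, 2.66], [-1.3, 4.44], [0, 2.69], [-3.02, 3.02]. Speed limits (rad/s): [2.22, 2.22, 2.79, 3.14, 3.14, 3.14].

INTERFACE

Orientations are given as [roll, pitch, yaw] about the fixed x, y, z axes, in that order (R = Rz(yaw) Ry(pitch) Rx(roll)).
In Python, from rig import r gives the robot as it stands.
- The arm moves only by the tool jog_arm, never from a script. Its argument "series" is a list that holds one entry, the list of rows, each a list of 7 numbers: the shift along the tool's x, y, z in cm, then the turn, a rotation vector about the tool's x, y, z in degrees, then the finger opening in cm, from 0 to 8.54. A call has 1 to 5 rows; each row is the pose to reach, as a shift and turn from the pose commanded when the call began, along the tool's axes at that moment; what a row does not reach only later rows make up. A row lasts 1/8 s, in which the tool goes at most 62.5 mm and 10.7 degrees, less where a joint would pass 70% of its speed; a pose out of reach is approached as far as the arm can. A call with a gripper value outside its range is refused whole. The fingers move at their own pace and stop on an object; "newtons" is the grip in N (left out, the last holds). Time passes only in rows, so rows that repeat a pose let the fingers close. It gives the time, the measured TCP pose, the force and the opening at its end, in the units of the state.
- r.sense(): the state, without advancing time (a new reading comes with each control period).
- r.grab_frame(name): name is "scene" or "top"; returns the picture (420x560x3 uint8, red, green, blue); there is no depth.
- r.calibration(name): a dict with "mtx" (3x3 intrinsics, pixels), "origin" and "attitude" of the camera in the world. Camera axes: x right, y down, z forward; pixel columns grow to the right and rows downward; lengths in mm; the calibration is good to about 2 mm. A picture is of the moment at which its call begins. calibration takes no time and is no camera call.
- r.sign_off(): hands the job in, once; it reports no verdict.
The state is a dict: "clock": time; "qpos": joint angles; "qvel": joint speeds; "joint_efforts": joint torques, N m; "eef_pos": TCP position; "tcp_rot": TCP orientation; "contact_force": force on the tool from outside, world axes, zero at the start; "wrist_torque": the same for the moment, N m; "opening": opening from 0.0 (shut) to 1.0 (fully open).
Only numpy, scipy, OpenCV 4.12 (cv2) and the standard library are available. Lean on these libraries where they do the work, as an engineer would, in place of code of your own. Each camera call takes 0.05 s, during which the arm holds its last target.

## Working session

There is one attempt and no reset: what is moved stays moved. The work goes in short steps, Python scripts to look and compute and a tool call to move; the robot and the scene stay as the last step left them, time stands still between calls to the robot, and variables do not carry over. Pictures are saved under pics/ and viewed, and the job is handed in when it is done.

Besides the shell and the picture viewer there is one more tool, called after "Request:" as name(argument=value, ...), one argument or row to a line, values as JSON. jog_arm: Moves the arm, as the interface text tells. Its arguments: {"type":"object","properties":{"series":{"type":"array","items":{"type":"array","items":{"type":"array","items":{"type":"number"}}}},"newtons":{"type":"number"}},"required":["series"]}

```bash
mkdir -p pics; ls
python3 - <<'E'
from rig import r
import cv2
print(r.sense(), r.grasp_offset)
for n in("scene","top"):
    c=r.calibration(n);print(n,c)
    cv2.imwrite(f"pics/{n}0.png",r.grab_frame(n)[:,:,::-1])
E
```

```text
pics
{'clock': 0.0, 'qpos': array([ 1.34757610e+00,  3.53689263e-01,  1.63413025e+00,  2.55948063e-05,
        1.15517337e+00, -2.36553262e-03]), 'qvel': array([-0.00119111, -0.00077057,  0.00018155,  0.00102586,  0.00167822,
       -0.00075328]), 'joint_efforts': array([-9.99730109e-04, -6.05253053e+01, -3.42064512e+01, -1.10163535e-04,
        9.21862229e-03, -1.92454615e-05]), 'eef_pos': array([136.78246812, 609.36984235, 230.53765345]), 'tcp_rot': array([-3.14019248e+00, -2.67135221e-05,  2.92072759e+00]), 'contact_force': array([ 0.00612172, -0.66726953, -0.74134297]), 'wrist_torque': array([ 0.00136965, -0.01007346,  0.00210083]), 'opening': 0.9990068346126117} 18.700000000000003
scene {'mtx': array([[473.55593858,   0.        , 278.474252  ],
       [  0.        , 473.55593858, 208.70508878],
       [  0.        ,   0.        ,   1.        ]]), 'origin': array([-116.35166015, -853.94977816,  698.51587192]), 'attitude': array([-2.04856579,  0.00877416, -0.54076743])}
top {'mtx': array([[421.32158734,   0.        , 278.81558526],
       [  0.        , 421.32158734, 217.13430621],
       [  0.        ,   0.        ,   1.        ]]), 'origin': array([ 433.58924767,  111.63512734, 1042.54414957]), 'attitude': array([-3.0844481 ,  0.01523521, -1.56098592])}
```

View pics/scene0.png

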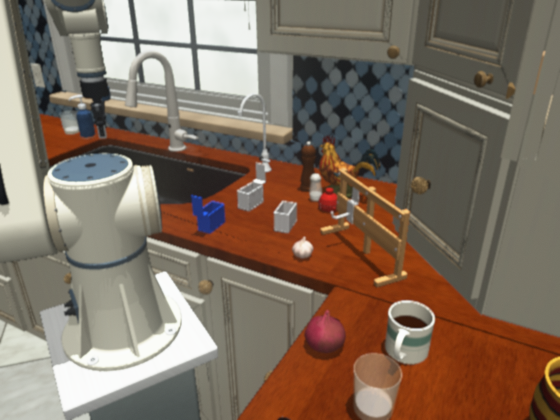

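View pics/top0.png

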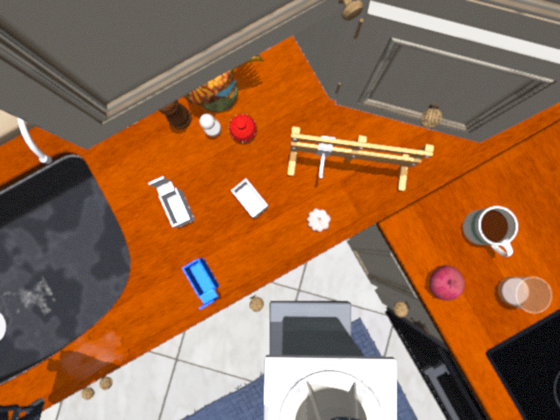

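Candidates: metal bin with upright plate at top (173,203)/scene (252,195); plain metal bin at top (249,198)/scene (286,216); blue bin at top (201,281)/scene (209,215). The first fits the description; I'll check it in close crops.

Run:
```python
import cv2,numpy as np
t=cv2.imread("pics/top0.png");s=cv2.imread("pics/scene0.png")
def crop(im,x,y,w,h,f): return cv2.resize(im[y:y+h,x:x+w],None,fx=f,fy=f,interpolation=cv2.INTER_CUBIC)
cv2.imwrite("pics/c1.png",np.hstack([crop(t,140,165,80,80,5),crop(s,225,150,80,80,5)]))
cv2.imwrite("pics/c2.png",np.vstack([crop(t,275,115,175,85,4)[:, :700],crop(s,310,155,175,65,4)]))
cv2.imwrite("pics/c3.png",crop(s,310,155,110,135,4))
```

```text
(no output)
```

View pics/c1.png

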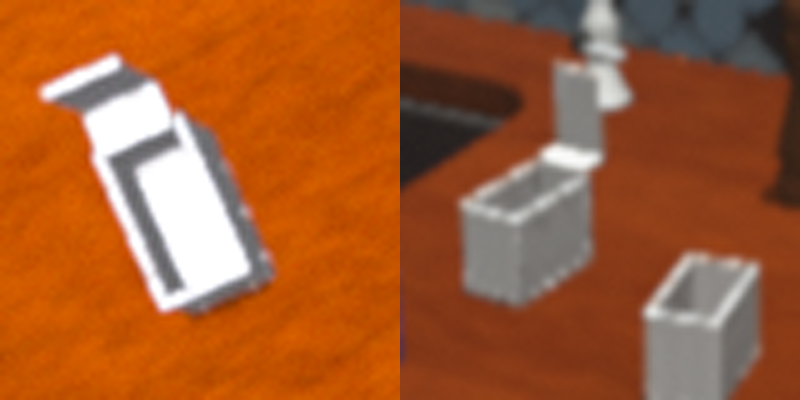

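View pics/c2.png

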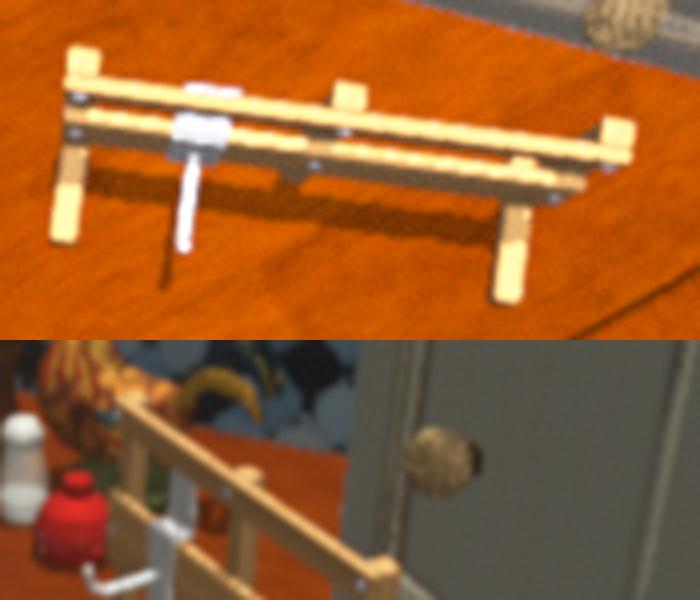

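View pics/c3.png

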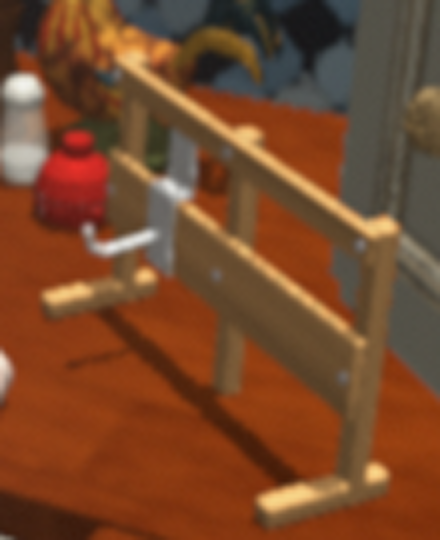

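Crop confirms: the bin at top (173,203) carries the upright plate and tongue; the one at (249,198) is plain. Rack's upper slat spans top (291,137)-(432,155). Now measuring.

```bash
cat > h.py <<'E'
import numpy as np,cv2
from scipy.spatial.transform import Rotation as Ro
from rig import r
def cam(n):
    c=r.calibration(n); return c["mtx"],c["origin"],Ro.from_euler("xyz",c["attitude"]).as_matrix()
def cast(n,uv,z):
    K,o,R=cam(n); uv=np.atleast_2d(np.array(uv,float))
    d=(R@np.linalg.inv(K)@np.c_[uv,np.ones(len(uv))].T).T
    return o+d*((z-o[2])/d[:,2:])
def proj(n,P):
    K,o,R=cam(n); q=(K@R.T@(np.atleast_2d(P)-o).T).T
    return q[:,:2]/q[:,2:]
E
python3 - <<'E'
from h import *
un=lambda a,x,y,f:(np.array(a,float)+.5)/f-.5+np.array([x,y])
rim=un([(92,158),(180,113),(252,265),(165,310)],140,165,5)
P=cast("top",rim,60);print(P.round(1));
c=P.mean(0);ax=(P[0]+P[1]-P[2]-P[3])/2;print("bin c",c,np.linalg.norm(ax),np.degrees(np.arctan2(ax[1],ax[0])))
print("width",np.linalg.norm(P[0]-P[1]),np.linalg.norm(P[2]-P[3]))
pt=un([(40,93),(118,55)],140,165,5);Q=cast("top",pt,124);print("plate top front?",Q.round(1))
U=cast("top",un([(66,93),(630,163)],275,115,4),192);print("upper",U.round(1),np.linalg.norm(U[0]-U[1]))
L=cast("top",un([(66,121),(585,189)],275,115,4),120);print("lower",L.round(1))
# scene
S=cast("scene",un([(462,203),(516,222),(592,178)],225-80,150,5),60);print("scene rim",S.round(1))
S=cast("scene",un([(372,236),(113,63)],310,155,4),192);print("scene upper front",S.round(1))
S=cast("scene",un([(362,348),(112,155)],310,155,4),120);print("scene lower front",S.round(1))
E
```

```text
[[536.5 412.   60. ]
 [558.1 370.9  60. ]
 [486.7 335.3  60. ]
 [465.2 375.7  60. ]]
bin c [511.61308444 373.46947403  60.        ] 79.831126663008 26.729722630163884
width 46.41100521323997 45.77579574944479
plate top front? [[558.3 416.2 124. ]
 [575.5 382.1 124. ]]
upper [[ 644.6  101.5  192. ]
 [ 610.4 -184.6  192. ]] 288.1840079348416
lower [[ 646.7  100.5  120. ]
 [ 610.7 -185.   120. ]]
scene rim [[467.7 385.6  60. ]
 [483.8 342.6  60. ]
 [556.5 375.   60. ]]
scene upper front [[ 610.1 -182.9  192. ]
 [ 640.1   97.1  192. ]]
scene lower front [[ 609.3 -186.8  120. ]
 [ 644.9   98.9  120. ]]
```

Run:
```python
from h import *
s=cv2.imread("pics/scene0.png");t=cv2.imread("pics/top0.png")
def draw(im,n,c,yaw,ox,oy,w,h,f):
    o=cv2.resize(im[oy:oy+h,ox:ox+w],None,fx=f,fy=f,interpolation=cv2.INTER_CUBIC)
    R=Ro.from_euler("z",yaw,degrees=True).as_matrix()
    for z,col in((0,(0,255,0)),(60,(0,0,255))):
        P=np.array([[x*40,y*22,z] for x,y in((1,1),(1,-1),(-1,-1),(-1,1))])@R.T+[c[0],c[1],0]
        p=(proj(n,P)-[ox,oy]+.5)*f-.5
        cv2.polylines(o,[p.round().astype(int)],True,col,1)
    P=np.array([[61,-18,124],[61,18,124]])@R.T+[c[0],c[1],0]
    p=(proj(n,P)-[ox,oy]+.5)*f-.5
    cv2.polylines(o,[p.round().astype(int)],True,(255,0,0),1)
    return o
a=[]
for c in((511.6,373.5),(511.6,377)):
    a.append(np.hstack([draw(t,"top",c,26.7,140,165,80,60,5),draw(s,"scene",c,26.7,225,155,80,60,5)]))
cv2.imwrite("pics/ov.png",np.vstack(a))
```

```text
(no output)
```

View pics/ov.png

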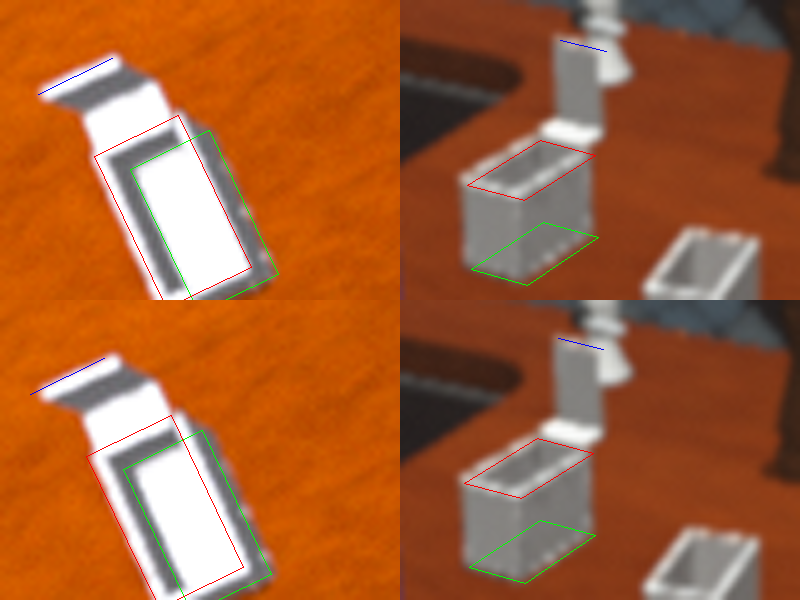

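```bash
cat >> h.py <<'E'
BIN=(511.,375.,26.6)      # x,y,yaw
RK=np.array([627.8,-42.,0.]); RYAW=-6.95
def Rbin(yaw,noseup): # bin axes in world; noseup deg
    return Ro.from_euler("z",yaw,degrees=True)*Ro.from_euler("y",noseup,degrees=True)
A=45.
# tool in bin: z=(sinA,0,-cosA), y=+y, x=y x z
zt=np.array([np.sin(np.radians(A)),0,-np.cos(np.radians(A))]);yt=np.array([0,1.,0]);xt=np.cross(yt,zt)
TB=Ro.from_matrix(np.c_[xt,yt,zt])
def cur():
    s=r.sense(); return np.array(s["eef_pos"]),Ro.from_euler("xyz",s["tcp_rot"]),s
def rel(p,R,p0=None,R0=None):
    if p0 is None: p0,R0,_=cur()
    print("shift cm",(R0.inv().apply(p-p0)/10).round(2),"rot deg",np.degrees((R0.inv()*R).as_rotvec()).round(1))
E
python3 - <<'E'
from h import *
Rb=Rbin(BIN[2],0);Rt=Rb*TB
G=np.array([BIN[0],BIN[1],30])+Rb.apply([-6,0,6]);T=G+22*Rt.apply([0,0,1])
pre=T-120*Rt.apply([0,0,1]);print(T,pre)
w=np.array([400,380,200.])
rel(w,Rt)
E
```

```text
[519.54485011 379.27894219  20.44365081] [443.6733472  341.28532371 105.29646456]
shift cm [-30.71 -16.62   3.08] rot deg [-15.5 -43.2 -37.2]
```

Request:
jog_arm(
  series=[
    [[-30.7, -16.6, 3.1, -15.5, -43.2, -37.2, 8.5], [-30.7, -16.6, 3.1, -15.5, -43.2, -37.2, 8.5], [-30.7, -16.6, 3.1, -15.5, -43.2, -37.2, 8.5], [-30.7, -16.6, 3.1, -15.5, -43.2, -37.2, 8.5], [-30.7, -16.6, 3.1, -15.5, -43.2, -37.2, 8.5]],
  ],
  newtons=60,
)

```text
clock: 0.72
eef_pos: [360.7, 418.1, 207.2]
tcp_rot: [3.097, 0.679, -2.816]
contact_force: [1.9, -0.6, 1.4]
opening: 0.995
```

Run:
```python
from h import *
Rb=Rbin(BIN[2],0);Rt=Rb*TB
G=np.array([BIN[0],BIN[1],30])+Rb.apply([-6,0,6]);T=G+22*Rt.apply([0,0,1])
pre=T-110*Rt.apply([0,0,1])
p,R,s=cur();print(p,s["qpos"],s["qvel"].round(2),s["clock"])
rel(pre,Rt)
```

```text
[360.74543341 418.14635616 207.19133725] [ 1.11652435  0.10101086  2.23796147 -1.06277448  0.49476811  0.08973883] [-0.58 -0.09  0.61 -2.2  -0.84  1.13] 0.725
shift cm [  2.09 -10.37  11.86] rot deg [-2.8 -6.  -6. ]
```

Run:
```python
from h import *
from scipy.optimize import least_squares
p,R,s=cur();q=s["qpos"]
p1=np.array([136.78,609.37,230.54]);R1=Ro.from_euler("xyz",[-3.14019,0,2.92073]);q1=[1.34757,.353689,1.63413]
def f(v):
    a2,a3,h,d,=v;e=[]
    for P,RR,Q in((p1,R1,q1),(p,R,q)):
        w=P-d*RR.apply([0,0,1]);rho=w[:2]@[np.cos(Q[0]),np.sin(Q[0])]
        e+=[a2*np.sin(Q[1])+a3*np.sin(Q[1]+Q[2])-rho,h+a2*np.cos(Q[1])+a3*np.cos(Q[1]+Q[2])-w[2], w[:2]@[-np.sin(Q[0]),np.cos(Q[0])]]
    return e
o=least_squares(f,[450,450,300,250]);print(o.x,o.fun)
# tool dir predicted
fo=R.apply([0,0,1]);Q=q;fa=Q[1]+Q[2];F=np.array([np.sin(fa)*np.cos(Q[0]),np.sin(fa)*np.sin(Q[0]),np.cos(fa)]);print("angle forearm-tool",np.arccos(F@fo),q[4])
```

```text
[638.53811211 440.42544384 136.2642742  328.91570699] [-1.14670456 -2.56758846  1.51536647  2.49239429  2.56758846 -4.21856405]
angle forearm-tool 0.4947681082420031 0.4947681082420038
```

```bash
cat > kin.py <<'E'
from h import *
a2,a3,hh,d=638.5,440.4,136.3,328.9
def orient(q): return Ro.from_euler("ZYZYZ",[q[0],q[1]+q[2],q[3],q[4],q[5]])
C=0.0
def ik(p,R):
    w=p-d*R.apply([0,0,1]);q1=np.arctan2(w[1],w[0]);rho=np.hypot(*w[:2]);z=w[2]-hh
    L=np.hypot(rho,z);c3=(L*L-a2*a2-a3*a3)/(2*a2*a3);
    if abs(c3)>1:return None
    q3=np.arccos(c3);q2=np.arctan2(rho,z)-np.arctan2(a3*np.sin(q3),a2+a3*np.cos(q3))
    M=(Ro.from_euler("ZY",[q1,q2+q3]).inv()*R*Ro.from_euler("z",-C))
    return np.r_[q1,q2,q3,M.as_euler("ZYZ")]
E
python3 - <<'E'
from kin import *
p,R,s=cur();q=s["qpos"]
print(np.degrees((orient(q).inv()*R).as_rotvec()))
R1=Ro.from_euler("xyz",[-3.14019,0,2.92073]);print(np.degrees((orient([1.34757610e+00,  3.53689263e-01,  1.63413025e+00,0,  1.15517337e+00, -2.36553262e-03]).inv()*R1).as_rotvec()))
E
```

```text
Traceback (most recent call last):
  File "kin.py", line 3, in orient
    def orient(q): return Ro.from_euler("ZYZYZ",[q[0],q[1]+q[2],q[3],q[4],q[5]])
                          ~~~~~~~~~~~~~^^^^^^^^^^^^^^^^^^^^^^^^^^^^^^^^^^^^^^^^^
  File "scipy/spatial/transform/_rotation.pyx", line 1413, in scipy.spatial.transform._rotation.Rotation.from_euler
ValueError: Expected axis specification to be a non-empty string of upto 3 characters, got ZYZYZ
```

```bash
sed -i 's/^def orient.*/def orient(q): return Ro.from_euler("ZY",[q[0],q[1]+q[2]])*Ro.from_euler("ZYZ",[q[3],q[4],q[5]])/' kin.py
python3 - <<'E'
from kin import *
p,R,s=cur();q=s["qpos"]
print(np.degrees((orient(q).inv()*R).as_rotvec()))
R1=Ro.from_euler("xyz",[-3.14019,0,2.92073]);print(np.degrees((orient([1.34757610e+00,  3.53689263e-01,  1.63413025e+00,0,  1.15517337e+00, -2.36553262e-03]).inv()*R1).as_rotvec()))
E
```

```text
[-2.47289562e-14 -1.05981241e-14  9.00000000e+01]
[ 2.57814892e-04 -3.92870889e-05  9.00004562e+01]
```

```bash
sed -i 's/^C=.*/C=np.pi\/2/' kin.py
python3 - <<'E'
from kin import *
by=np.radians(RYAW)
bay=RK+Ro.from_euler("z",by).apply([0,-68,120])
print("bay",bay)
for A in(15,25,35,45):
    TB=Ro.from_euler("y",180-A,degrees=True)*Ro.from_euler("z",180,degrees=True)
    print(A,TB.as_matrix()[:,1].round(2),TB.as_matrix()[:,2].round(2))
    for flip in(0,1):
        T_=TB*Ro.from_euler("z",180*flip,degrees=True)
        Rb=Rbin(BIN[2],0)
        for nm,Rb,mid in(("grasp",Rb,np.array([BIN[0],BIN[1],30])),
            ("lift35",Rbin(BIN[2],35),np.array([BIN[0],BIN[1],180])),
            ("pre35",Rbin(RYAW,35),bay+Rbin(RYAW,0).apply([-80,0,0])+Rbin(RYAW,35).apply([-40,0,-32])),
            ("ins35",Rbin(RYAW,35),bay+Rbin(RYAW,0).apply([-5,0,10])+Rbin(RYAW,35).apply([-40,0,-32])),
            ("home",Rbin(RYAW,0),bay+Rbin(RYAW,0).apply([-5,0,2])+Rbin(RYAW,0).apply([-40,0,-32])),
            ("pregrasp",Rb,np.array([BIN[0],BIN[1],30])-100*Rb.apply(T_.apply([0,0,1])))):
            Rt=Rb*T_;p=mid+Rb.apply([-6,0,6])+22*Rt.apply([0,0,1])
            q=ik(p,Rt);print("  ",flip,nm,None if q is None else q.round(2))
E
```

```text
bay [ 619.57178667 -109.50034448  120.        ]
15 [ 0. -1.  0.] [ 0.26  0.   -0.97]
   0 grasp [ 0.66  0.5   2.05 -0.15  0.34  1.9 ]
   0 lift35 [0.61 0.57 1.47 0.05 1.45 1.7 ]
   0 pre35 [-0.18  0.45  1.86 -0.02  1.18  1.53]
   0 ins35 [-0.17  0.53  1.68 -0.02  1.28  1.53]
   0 home [-0.19  0.36  2.11  0.04  0.42  1.47]
   0 pregrasp [ 0.67  0.34  2.01 -0.1   0.54  1.86]
   1 grasp [ 0.66  0.5   2.05 -0.15  0.34 -1.24]
   1 lift35 [ 0.61  0.57  1.47  0.05  1.45 -1.44]
   1 pre35 [-0.18  0.45  1.86 -0.02  1.18 -1.62]
   1 ins35 [-0.17  0.53  1.68 -0.02  1.28 -1.61]
   1 home [-0.19  0.36  2.11  0.04  0.42 -1.68]
   1 pregrasp [ 0.67  0.34  2.01 -0.1   0.54 -1.28]
25 [ 0. -1.  0.] [ 0.42  0.   -0.91]
   0 grasp [ 0.68  0.48  2.17 -0.98  0.11  2.74]
   0 lift35 [0.62 0.49 1.58 0.03 1.25 1.72]
   0 pre35 [-0.18  0.37  1.96 -0.01  0.98  1.52]
   0 ins35 [-0.18  0.45  1.79 -0.01  1.08  1.52]
   0 home [-0.2   0.33  2.23  0.21  0.15  1.3 ]
   0 pregrasp [ 0.7   0.29  2.17 -0.38  0.27  2.15]
   1 grasp [ 0.68  0.48  2.17 -0.98  0.11 -0.4 ]
   1 lift35 [ 0.62  0.49  1.58  0.03  1.25 -1.43]

[... 753 characters left out ...]
2.82  0.15  1.82]
   1 pregrasp [ 0.73  0.28  2.33 -1.97  0.17  0.63]
45 [ 0. -1.  0.] [ 0.71  0.   -0.71]
   0 grasp [ 0.72  0.54  2.4  -2.81  0.59 -1.66]
   0 lift35 [ 0.65  0.34  1.82 -0.04  0.8   1.78]
   0 pre35 [-0.2   0.24  2.18  0.03  0.55  1.47]
   0 ins35 [-0.19  0.32  2.02  0.02  0.63  1.49]
   0 home [-0.21  0.37  2.47  3.    0.48 -1.51]
   0 pregrasp [ 0.78  0.33  2.49 -2.66  0.48 -1.79]
   1 grasp [ 0.72  0.54  2.4  -2.81  0.59  1.48]
   1 lift35 [ 0.65  0.34  1.82 -0.04  0.8  -1.36]
   1 pre35 [-0.2   0.24  2.18  0.03  0.55 -1.67]
   1 ins35 [-0.19  0.32  2.02  0.02  0.63 -1.65]
   1 home [-0.21  0.37  2.47  3.    0.48  1.63]
   1 pregrasp [ 0.78  0.33  2.49 -2.66  0.48  1.36]
```

```bash
cat > plan.py <<'E'
import numpy as np
A=15.;GX,GZ=-65.,-32.   # grasp rel. seat in bin frame
def box(x0,x1,z0,z1,n=9):
    xs,zs=np.linspace(x0,x1,n),np.linspace(z0,z1,n)
    return np.array([(x,z) for x in xs for z in zs])
hook=np.vstack([box(0,21,0,5),box(17,21,0,62,25),box(-80,0,-62,-2,15)])
a=np.radians(A);b=np.array([-np.sin(a),np.cos(a)]);e=np.array([np.cos(a),np.sin(a)])
def strip(s0,s1,h): return np.array([np.array([GX,GZ])+s*b+w*e for s in np.linspace(s0,s1,20) for w in np.linspace(-h,h,15)])
grip=np.vstack([strip(-20,54,13),strip(54,250,43)])
def tr(P,th,sx,sz):
    t=np.radians(th);return np.c_[P[:,0]*np.cos(t)+P[:,1]*np.sin(t)+sx,-P[:,0]*np.sin(t)+P[:,1]*np.cos(t)+sz]
def sd(P,x0,x1,z0,z1):
    dx=np.maximum(x0-P[:,0],P[:,0]-x1);dz=np.maximum(z0-P[:,1],P[:,1]-z1)
    return np.where((dx>0)&(dz>0),np.hypot(dx,dz),np.maximum(dx,dz)).min()
def clr(P,th,sx,sz):
    Q=tr(P,th,sx,sz-120);return sd(Q,0,8,-55,0),sd(Q,0,8,50,72)
E
python3 - <<'E'
from plan import *
for th in(35,30,25,20,15,10,5,3):
    best=max(((min(*clr(hook,th,sx,sz)),min(clr(grip,th,sx,sz)),sx,sz) for sx in np.arange(-14,4,1) for sz in np.arange(118,160,1)),key=lambda v:min(v[0],v[1]+0))
    print(th,np.round(best,1),np.round(clr(hook,th,*best[2:]),1),np.round(clr(grip,th,*best[2:]),1))
# entry path at 35 along plate direction into (sx,sz) 
for th in (35,40,30):
  for tgt in((-8,132),(-6,133),(-4,134),(-8,136)):
    t=np.radians(th);print(th,tgt,[tuple(np.round([min(clr(hook,th,tgt[0]-k*np.sin(t),tgt[1]-k*np.cos(t))),min(clr(grip,th,tgt[0]-k*np.sin(t),tgt[1]-k*np.cos(t)))],1)) for k in(80,60,40,30,20,10,0)])
E
```

```text
35 [ 17.2  19.2  -6.  149. ] [17.3 17.2] [73.6 19.2]
30 [ 17.5  20.9  -4.  148. ] [17.5 17.6] [69.2 20.9]
25 [ 15.5  23.8  -3.  150. ] [15.5 15.5] [66.2 23.8]
20 [ 13.3  29.1  -5.  145. ] [13.4 13.3] [65.3 29.1]
15 [ 11.2  32.1  -4.  148. ] [11.2 11.2] [62.1 32.1]
10 [  8.9  38.4  -7.  132. ] [9.  8.9] [61.9 38.4]
5 [  6.8  38.6  -4.  150. ] [6.8 6.8] [55.3 38.6]
3 [  5.9  39.8  -4.  154. ] [5.9 5.9] [53.7 39.8]
35 (-8, 132) [(np.float64(1.1), np.float64(36.0)), (np.float64(-4.0), np.float64(31.0)), (np.float64(-4.0), np.float64(25.7)), (np.float64(-4.0), np.float64(23.1)), (np.float64(-4.0), np.float64(20.4)), (np.float64(-4.0), np.float64(17.8)), (np.float64(0.7), np.float64(15.1))]
35 (-6, 133) [(np.float64(-0.9), np.float64(34.3)), (np.float64(-4.0), np.float64(29.2)), (np.float64(-4.0), np.float64(24.3)), (np.float64(-4.0), np.float64(21.9)), (np.float64(-4.0), np.float64(19.2)), (np.float64(-4.0), np.float64(16.5)), (np.float64(2.6), np.float64(13.9))]
35 (-4, 134) [(np.float64(-2.9), np.float64(32.7)), (np.float64(-4.0), np.float64(27.6)), (np.float64(-4.0), np.float64(22.5)),
[... 1957 characters left out ...]
t64(-3.9), np.float64(26.7)), (np.float64(-4.0), np.float64(24.0)), (np.float64(-4.0), np.float64(21.3)), (np.float64(4.3), np.float64(18.7))]
30 (-4, 134) [(np.float64(-4.0), np.float64(37.7)), (np.float64(-4.0), np.float64(32.6)), (np.float64(-3.9), np.float64(27.6)), (np.float64(-4.0), np.float64(25.2)), (np.float64(-4.0), np.float64(22.6)), (np.float64(-2.5), np.float64(19.9)), (np.float64(6.1), np.float64(17.3))]
30 (-8, 136) [(np.float64(-1.2), np.float64(42.0)), (np.float64(-3.7), np.float64(36.9)), (np.float64(-4.0), np.float64(31.8)), (np.float64(-3.9), np.float64(29.3)), (np.float64(-3.9), np.float64(26.9)), (np.float64(-3.0), np.float64(24.4)), (np.float64(5.9), np.float64(21.7))]
```

Run:
```python
from plan import *
def show(th,pts):
    print(th,[(round(float(sx)),round(float(sz)),round(float(min(clr(hook,th,sx,sz))),1),round(float(min(clr(grip,th,sx,sz))),1)) for sx,sz in pts])
for th in(35,):
  for ang in(35,25,15):
    t=np.radians(ang)
    show(th,[(-6-k*np.cos(np.radians(ang)),149-k*np.sin(np.radians(ang))) for k in(100,80,60,50,40,30,20,10,0)])
  for z in(145,150,155,140): show(th,[(x,z) for x in (-100,-80,-60,-50,-40,-30,-20,-10,-6)])
W=[(35,-6,149),(20,-5,143),(10,-5,134),(5,-5,127),(4,-5,123),(3,-4.5,121.5)]
for u,v in zip(W,W[1:]):
    for k in np.linspace(0,1,5):
        th,sx,sz=np.array(u)*(1-k)+np.array(v)*k
        print(round(th,1),round(sx,1),round(sz,1),np.round(clr(hook,th,sx,sz),1),np.round(clr(grip,th,sx,sz),1))
```

```text
35 [(-88, 92, 36.7, 76.4), (-72, 103, 27.9, 65.0), (-55, 115, 15.5, 53.4), (-47, 120, 8.6, 47.7), (-39, 126, 4.0, 42.2), (-31, 132, 7.4, 36.4), (-22, 138, 7.5, 30.5), (-14, 143, 11.2, 24.7), (-6, 149, 17.2, 19.2)]
35 [(-97, 107, 50.3, 89.7), (-79, 115, 30.3, 75.6), (-60, 124, 10.8, 61.5), (-51, 128, 1.9, 54.5), (-42, 132, -1.0, 47.3), (-33, 136, 2.6, 40.3), (-24, 141, 7.7, 33.4), (-15, 145, 12.6, 26.1), (-6, 149, 17.2, 19.2)]
35 [(-103, 123, 50.5, 100.9), (-83, 128, 30.7, 84.6), (-64, 133, 11.2, 68.3), (-54, 136, 1.5, 60.0), (-45, 139, -3.9, 52.0), (-35, 141, -0.9, 43.6), (-25, 144, 4.8, 35.6), (-16, 146, 11.2, 27.3), (-6, 149, 17.2, 19.2)]
35 [(-100, 145, 47.2, 106.0), (-80, 145, 27.2, 87.2), (-60, 145, 7.2, 68.5), (-50, 145, -2.8, 59.0), (-40, 145, -4.0, 49.7), (-30, 145, 0.9, 40.4), (-20, 145, 8.4, 30.8), (-10, 145, 13.0, 21.6), (-6, 145, 13.3, 18.1)]
35 [(-100, 150, 47.2, 107.7), (-80, 150, 27.2, 89.0), (-60, 150, 7.2, 70.1), (-50, 150, -2.8, 60.8), (-40, 150, -4.0, 51.4), (-30, 150, -1.8, 41.9), (-20, 150, 5.7, 32.7), (-10, 150, 13.8, 23.3), (-6, 150, 16.2, 19.4)]
35 [(-100, 155
[... 678 characters left out ...]
11.  13.4] [64.  30.9]
15.0 -5.0 138.5 [ 9.8 12.6] [63.1 33.1]
12.5 -5.0 136.2 [ 8.4 11.6] [61.5 34.8]
10.0 -5.0 134.0 [ 7.6 10.5] [59.9 36.4]
10.0 -5.0 134.0 [ 7.6 10.5] [59.9 36.4]
8.8 -5.0 132.2 [6.8 9.9] [59.  37.3]
7.5 -5.0 130.5 [6.4 9.3] [58.1 38.2]
6.2 -5.0 128.8 [6.2 8.6] [57.2 39.3]
5.0 -5.0 127.0 [5.6 7.8] [56.3 40.5]
5.0 -5.0 127.0 [5.6 7.8] [56.3 40.5]
4.8 -5.0 126.0 [4.9 7.8] [56.1 40.9]
4.5 -5.0 125.0 [4.  7.6] [55.9 41.3]
4.2 -5.0 124.0 [3.  7.5] [55.2 41.8]
4.0 -5.0 123.0 [2.1 7.4] [54.5 42.2]
4.0 -5.0 123.0 [2.1 7.4] [54.5 42.2]
3.8 -4.9 122.6 [1.8 7.3] [54.2 42.4]
3.5 -4.8 122.2 [1.5 7.2] [53.8 42.5]
3.2 -4.6 121.9 [1.2 7.1] [53.5 42.6]
3.0 -4.5 121.5 [1.  7.1] [53.1 42.7]
```

Run:
```python
from plan import *
for th in(35,40,45):
    print(th)
    for sx in range(-70,0,8):
        sz=max(np.arange(80,165),key=lambda z:min(clr(hook,th,sx,z)));print(sx,sz,np.round(clr(hook,th,sx,sz),1),np.round(min(clr(grip,th,sx,sz)),1))
```

```text
35
-70 108 [29.5 28.9] 65.1
-62 109 [23.5 23.6] 58.0
-54 111 [18.1 18.5] 51.2
-46 115 [13.8 14. ] 45.1
-38 120 [10.2  9.6] 39.2
-30 130 [9.4 8.8] 35.1
-22 140 [9.3 9.6] 31.2
-14 145 [13.  13.3] 25.2
-6 149 [17.3 17.2] 19.2
40
-70 112 [27.5 27.4] 57.7
-62 113 [22.  22.4] 51.0
-54 116 [17.8 17.5] 44.9
-46 119 [13.6 14.4] 39.2
-38 125 [11.3 10.9] 34.5
-30 134 [11. 11.] 31.1
-22 143 [11.2 11.4] 27.5
-14 148 [14.5 14.3] 22.6
-6 150 [16.6 16.4] 15.8
45
-70 116 [25.7 26.3] 50.7
-62 118 [21.5 21.1] 44.9
-54 120 [17.2 18.2] 38.9
-46 124 [14.4 14.3] 33.9
-38 130 [13.  12.8] 30.0
-30 138 [13.  12.8] 27.1
-22 146 [13.2 12.8] 24.1
-14 150 [15.2 15.6] 19.5
-6 151 [16.2 15.7] 12.8
```

```bash
sed -i 's/^A=45\./A=15./' h.py
cat >> h.py <<'E'
GB=np.array([-25.,0,0])
def grasp_tcp(off=0):
    Rb=Rbin(BIN[2],0);Rt=Rb*TB
    return np.array([BIN[0],BIN[1],30])+Rb.apply(GB)+(20-off)*Rt.apply([0,0,1]),Rt
E
python3 - <<'E'
from kin import *
T,Rt=grasp_tcp(110);print(T,ik(T,Rt).round(2),ik(*grasp_tcp(0)).round(2))
rel(T,Rt)
E
```

```text
[467.81797096 353.37605064 116.93332437] [ 0.68  0.3   2.05 -0.11  0.53 -1.27] [ 0.67  0.48  2.1  -0.17  0.31 -1.21]
shift cm [ -0.62 -10.09  11.66] rot deg [-1.1 24.  -6.6]
```

Request:
jog_arm(
  series=[
    [[-0.6, -10.1, 11.7, -1.1, 24, -6.6, 8.5], [-0.6, -10.1, 11.7, -1.1, 24, -6.6, 8.5], [-0.6, -10.1, 11.7, -1.1, 24, -6.6, 8.5], [-0.6, -10.1, 11.7, -1.1, 24, -6.6, 8.5], [-0.6, -10.1, 11.7, -1.1, 24, -6.6, 8.5]],
  ],
)

```text
clock: 1.35
eef_pos: [468.6, 355.5, 116.6]
tcp_rot: [3.138, 0.259, -2.681]
contact_force: [-0.4, -0.5, -0.6]
opening: 0.994
```

Run:
```python
from kin import *
T,Rt=grasp_tcp(110);p,R,s=cur();print(T,s["qpos"].round(2),s["qvel"].round(2))
rel(T,Rt)
```

```text
[467.81797096 353.37605064 116.93332437] [ 0.68  0.33  2.   -0.1   0.56 -1.28] [-0.73  0.49 -0.44  1.35  0.23 -2.04]
shift cm [ 0.15 -0.16 -0.08] rot deg [ 0.2 -0.2 -0.2]
```

Request:
jog_arm(
  series=[
    [[0, 0, 0, 0, 0, 0, 8.5], [0, 0, 0, 0, 0, 0, 8.5], [0, 0, 0, 0, 0, 0, 8.5]],
  ],
)

```text
clock: 1.72
eef_pos: [466.7, 355.8, 117.2]
tcp_rot: [3.14, 0.261, -2.681]
contact_force: [-0.1, 0.8, 0.5]
opening: 0.994
```

Run:
```python
from kin import *
T,Rt=grasp_tcp(110);p,R,s=cur();print(T,s["qpos"].round(2),s["qvel"].round(2))
rel(T,Rt);rel(grasp_tcp(0)[0],Rt)
f=r.grab_frame("top")[150:250,120:260,::-1];g=r.grab_frame("scene")[130:250,200:340,::-1]
cv2.imwrite("pics/pg.png",np.hstack([cv2.resize(f,(560,400),interpolation=cv2.INTER_CUBIC)[:, :400],cv2.resize(g,(467,400),interpolation=cv2.INTER_CUBIC)[:,:400]]))
```

```text
[467.81797096 353.37605064 116.93332437] [ 0.68  0.33  2.   -0.1   0.56 -1.27] [ 0.   -0.   -0.    0.01 -0.   -0.01]
shift cm [ 0.01 -0.27  0.03] rot deg [ 0.  -0.1 -0.2]
shift cm [ 0.   -0.27 11.03] rot deg [ 0.  -0.1 -0.2]
```

View pics/pg.png

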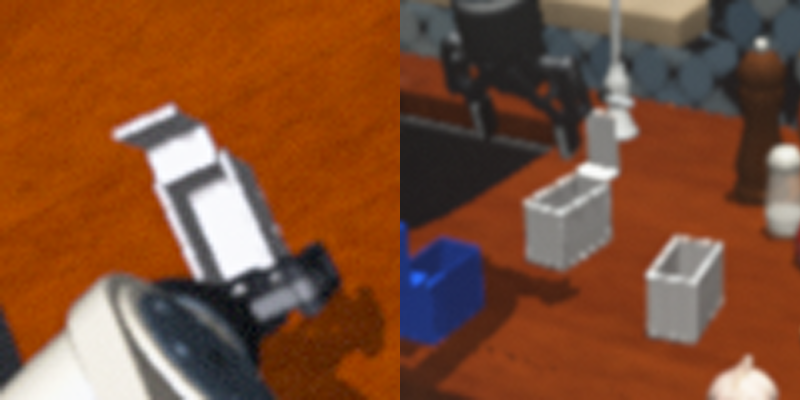

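The gripper stands over the bin's nose end (top crop, fingers around (270,290)), and the plain and blue bins are clear. Lowering now.

Request:
jog_arm(
  series=[
    [[0, -0.2, 5.5, 0, 0, 0, 8.5], [0, -0.2, 8.5, 0, 0, 0, 8.5], [0, -0.2, 11, 0, 0, 0, 8.5], [0, -0.2, 11, 0, 0, 0, 8.5], [0, -0.2, 11, 0, 0, 0, 8.5]],
  ],
)

```text
clock: 2.45
eef_pos: [493.8, 366.9, 11.7]
tcp_rot: [3.14, 0.261, -2.681]
contact_force: [0.4, 0.1, -0.1]
opening: 0.996
```

Run:
```python
from kin import *
T,Rt=grasp_tcp(0);p,R,s=cur();print(T,s["qpos"].round(2),s["qvel"].round(2))
rel(T,Rt)
f=r.grab_frame("top")[150:250,120:260,::-1];g=r.grab_frame("scene")[130:250,200:340,::-1]
cv2.imwrite("pics/g.png",np.hstack([cv2.resize(f,(560,400),interpolation=cv2.INTER_CUBIC)[:, :400],cv2.resize(g,(467,400),interpolation=cv2.INTER_CUBIC)[:,:400]]))
```

```text
[493.27462699 366.1237944   10.68148347] [ 0.66  0.54  1.99 -0.14  0.36 -1.24] [-0.   -0.01 -0.    0.   -0.   -0.  ]
shift cm [ 0.1  -0.05  0.07] rot deg [ 0.  -0.  -0.2]
```

View pics/g.png

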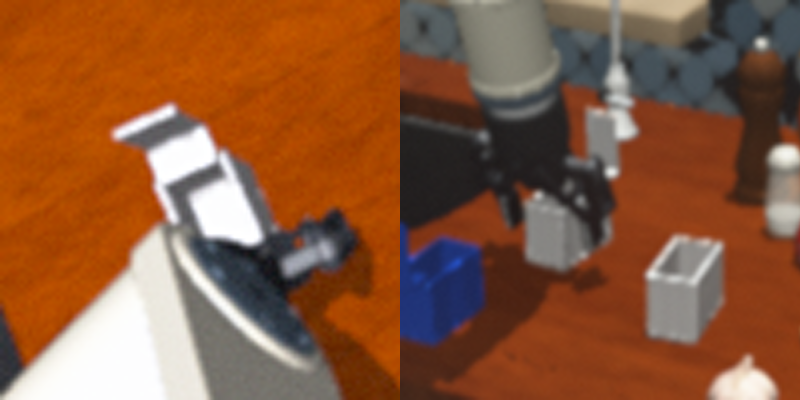

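Fingers straddle the bin about its nose half (scene crop (510-600,190)). Close.

Request:
jog_arm(
  series=[
    [[0, 0, 0, 0, 0, 0, 3.6], [0, 0, 0, 0, 0, 0, 3.6], [0, 0, 0, 0, 0, 0, 3.6], [0, 0, 0, 0, 0, 0, 3.6], [0, 0, 0, 0, 0, 0, 3.6]],
  ],
  newtons=60,
)

```text
clock: 3.18
eef_pos: [494.1, 366.6, 11.4]
tcp_rot: [3.14, 0.261, -2.682]
contact_force: [-3.2, -0.8, 7.6]
opening: 0.507
```

Request:
jog_arm(
  series=[
    [[0, 0, 0, 0, 0, 0, 3.6], [0, 0, 0, 0, 0, 0, 3.6], [0, 0, 0, 0, 0, 0, 3.6]],
  ],
)

```text
clock: 3.55
eef_pos: [494.1, 366.5, 11.4]
tcp_rot: [3.14, 0.261, -2.682]
contact_force: [-2.0, -0.6, 7.8]
opening: 0.508
```

Run:
```python
from kin import *
T,Rt=grasp_tcp(0);p,R,s=cur();print(s)
f=r.grab_frame("top")[150:250,120:260,::-1];g=r.grab_frame("scene")[130:250,200:340,::-1]
cv2.imwrite("pics/g2.png",np.hstack([cv2.resize(f,(560,400),interpolation=cv2.INTER_CUBIC)[:, :400],cv2.resize(g,(467,400),interpolation=cv2.INTER_CUBIC)[:,:400]]))
```

```text
{'clock': 3.55, 'qpos': array([ 0.66396189,  0.54109814,  1.9896204 , -0.14495501,  0.35781612,
       -1.23740007]), 'qvel': array([ 0.00033964, -0.00029173,  0.00067196,  0.00087593, -0.00010834,
       -0.00085796]), 'joint_efforts': array([-2.32598973e-01, -5.55906737e+01, -2.01243818e+01, -1.76824252e-01,
       -1.79102965e+00, -3.52022611e-02]), 'eef_pos': array([494.14589421, 366.54650002,  11.42082012]), 'tcp_rot': array([ 3.13973091,  0.26133391, -2.68190941]), 'contact_force': array([-2.0384543 , -0.59608022,  7.76387844]), 'wrist_torque': array([-0.27555091,  0.1390667 , -0.08118217]), 'opening': 0.5076148914116864}
```

View pics/g2.png

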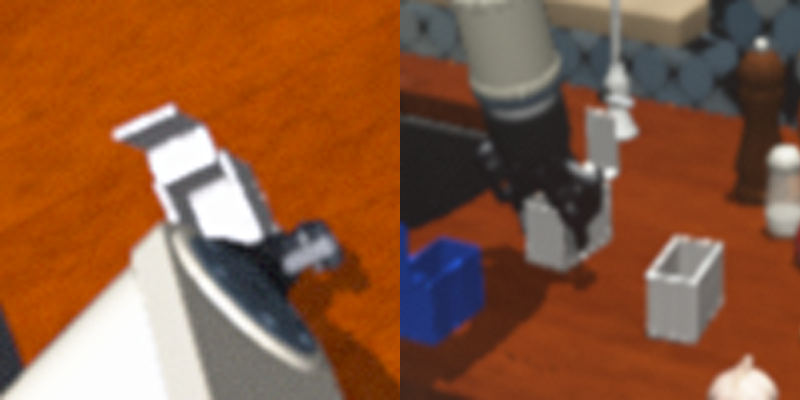

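```bash
cat >> kin.py <<'E'
SEAT=np.array([58.85,0,50.6])
BAYO=RK+Rbin(RYAW,0).apply([0,-68,0])
def tcp_for(th,sx,sz,sy=0,yaw=RYAW):
    Rb=Rbin(yaw,th);return BAYO+Rbin(RYAW,0).apply([sx,sy,sz])-Rb.apply(SEAT),Rb*TB
def seat_now():
    p,R,s=cur();Rb=R*TB.inv();S=p+Rb.apply(SEAT)
    e=(Rbin(RYAW,0).inv()*Rb).as_euler("zyx",degrees=True)
    print("seat in rack/bay",Rbin(RYAW,0).inv().apply(S-BAYO).round(1),"yaw,noseup,roll",e.round(1),"F",s["contact_force"].round(1),"q",s["qpos"].round(2),"op",round(float(s["opening"]),3),"t",s["clock"])
E
python3 - <<'E'
from kin import *
p,R,s=cur();rel(p+[0,0,150],R)
print(ik(p+[0,0,150],R).round(2))
T=tcp_for(40,-170,225);print(T[0],ik(*T).round(2));rel(*T,p+[0,0,150],R)
T=tcp_for(4,-4,123);print(T[0],ik(*T).round(2))
T=tcp_for(40,-8,150);print(T[0],ik(*T).round(2))
seat_now()
E
```

```text
shift cm [ -3.88   0.03 -14.49] rot deg [0. 0. 0.]
[ 0.67  0.29  1.94 -0.08  0.66 -1.31]
[373.78440179 -79.5391487  224.06620201] [-0.19  0.23  1.9  -0.03  1.44 -1.63]
shift cm [ 27.92 -34.61 -14.02] rot deg [-2.9 38.8 33.9]
[ 553.82216097 -101.48554173   76.62842754] [-0.19  0.35  2.1   0.03  0.51 -1.66]
[534.594046   -99.14165693 149.06620201] [-0.17  0.52  1.64 -0.02  1.42 -1.61]
seat in rack/bay [-132.9  489.6   62. ] yaw,noseup,roll [33.3  0.1  0.1] F [-2.8 -1.8  7.3] q [ 0.66  0.54  1.99 -0.14  0.36 -1.24] op 0.508 t 3.65
```

Request:
jog_arm(
  series=[
    [[-0.8, 0, -2.9, 0, 0, 0, 3.6], [-1.9, 0, -7.2, 0, 0, 0, 3.6], [-3.1, 0, -11.6, 0, 0, 0, 3.6], [-3.9, 0, -14.5, 0, 0, 0, 3.6], [-3.9, 0, -14.5, 0, 0, 0, 3.6]],
  ],
)

```text
clock: 4.28
eef_pos: [495.5, 367.2, 163.4]
tcp_rot: [3.139, 0.265, -2.682]
contact_force: [0.9, -0.2, -2.3]
opening: 0.509
```

Run:
```python
from kin import *
seat_now();rel(*tcp_for(40,-170,225))
g=r.grab_frame("scene")[100:250,180:340,::-1]
cv2.imwrite("pics/l.png",cv2.resize(g,None,fx=4,fy=4,interpolation=cv2.INTER_CUBIC))
```

```text
seat in rack/bay [-131.8  490.3  214.2] yaw,noseup,roll [33.3 -0.1  0.2] F [ 0.9 -0.2 -2.3] q [ 0.66  0.3   1.91 -0.08  0.67 -1.31] op 0.509 t 4.275
shift cm [ 28.06 -34.61 -14.  ] rot deg [-2.8 39.  33.9]
```

View pics/l.png

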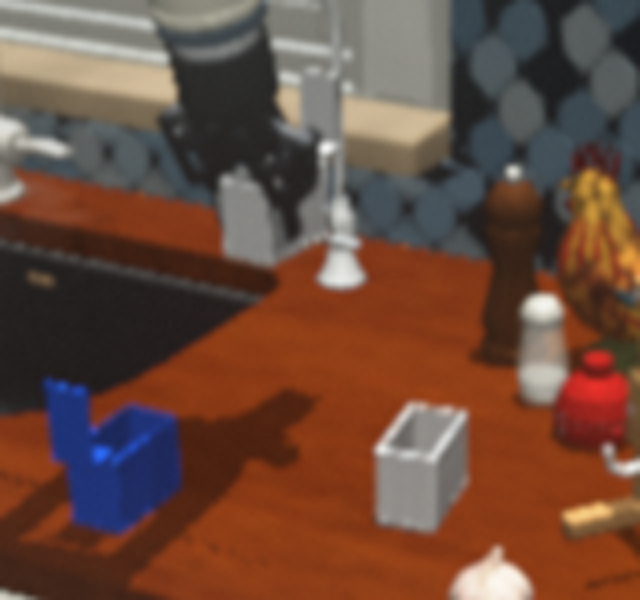

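The bin is held level in the air (crop (265,210)); the plain bin is untouched.

Request:
jog_arm(
  series=[
    [[2.8, -3.5, -1.4, -0.3, 4, 3.4, 3.6], [7, -8.6, -3.5, -0.7, 10, 8.5, 3.6], [12, -14.8, -6, -1.2, 16.7, 14.5, 3.6], [17, -21, -8.5, -1.7, 23.6, 20.5, 3.6], [22, -27.1, -11, -2.2, 30.6, 26.6, 3.6]],
  ],
)

```text
clock: 4.95
eef_pos: [415.7, 80.7, 199.8]
tcp_rot: [3.108, -0.297, -3.134]
contact_force: [1.6, -0.9, -1.9]
opening: 0.507
```

Request:
jog_arm(
  series=[
    [[0, 0, 0, 0, 0, 0, 3.6], [0, 0, 0, 0, 0, 0, 3.6]],
  ],
)

```text
clock: 5.2
eef_pos: [416.5, 82.3, 199.3]
tcp_rot: [3.107, -0.293, -3.132]
contact_force: [0.2, 0.6, -3.3]
opening: 0.51
```

Run:
```python
from kin import *
seat_now();rel(*tcp_for(40,-150,200))
```

```text
seat in rack/bay [-148.6  174.7  211.3] yaw,noseup,roll [ 8.2 31.8 -2.4] F [ 0.2  0.6 -3.3] q [ 0.13  0.24  1.9   0.07  1.28 -1.47] op 0.51 t 5.2
shift cm [  2.34 -16.41   0.16] rot deg [-0.7  8.1  7.2]
```

Request:
jog_arm(
  series=[
    [[0.8, -5.5, 0.1, -0.3, 2.7, 2.4, 3.6], [1.6, -11, 0.1, -0.5, 5.4, 4.8, 3.6], [2.3, -16.4, 0.2, -0.7, 8.1, 7.2, 3.6], [2.3, -16.4, 0.2, -0.7, 8.1, 7.2, 3.6], [2.3, -16.4, 0.2, -0.7, 8.1, 7.2, 3.6]],
  ],
)

```text
clock: 5.82
eef_pos: [394.6, -80.4, 199.4]
tcp_rot: [3.141, -0.435, 3.023]
contact_force: [0.1, 1.0, -2.7]
opening: 0.508
```

Run:
```python
from kin import *
seat_now();rel(*tcp_for(40,-85,112))
rel(*tcp_for(40,-120,125))
g=r.grab_frame("scene");f=r.grab_frame("top")
cv2.imwrite("pics/m.png",np.hstack([cv2.resize(g[100:300,270:440,::-1],None,fx=2.35,fy=2.5,interpolation=cv2.INTER_CUBIC),cv2.resize(f[100:250,260:450,::-1],None,fx=2.1,fy=500/150,interpolation=cv2.INTER_CUBIC)[:, :399]]))
```

```text
seat in rack/bay [-149.2    1.8  200.4] yaw,noseup,roll [ 0.1 39.9 -0.1] F [ 0.1  1.  -2.7] q [-0.18  0.3   1.86 -0.03  1.41 -1.62] op 0.508 t 5.825
shift cm [-9.55 -0.19  5.3 ] rot deg [-0.   0.1  0.1]
shift cm [-5.82 -0.18  5.6 ] rot deg [-0.   0.1  0.1]
```

View pics/m.png

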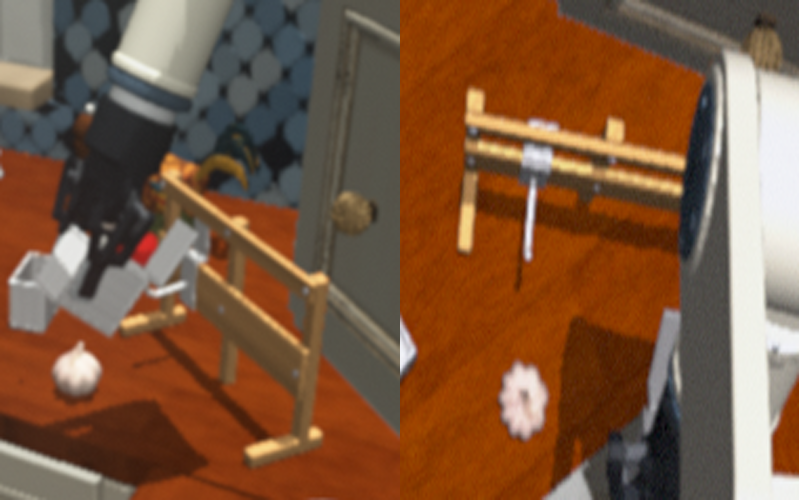

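The bin is nose-up, in front of the bay, with the hook pointing at the gap (scene crop (175,250)). Lowering to the start of the insertion.

Request:
jog_arm(
  series=[
    [[-3.2, -0.1, 2.5, 0, 0, 0, 3.6], [-6.4, -0.2, 4, 0, 0, 0, 3.6], [-9.5, -0.2, 5.3, 0, 0.1, 0.1, 3.6], [-9.5, -0.2, 5.3, 0, 0.1, 0.1, 3.6], [-9.5, -0.2, 5.3, 0, 0.1, 0.1, 3.6]],
  ],
)

```text
clock: 6.55
eef_pos: [457.3, -90.4, 112.3]
tcp_rot: [-3.141, -0.437, 3.021]
contact_force: [-0.5, 0.0, -1.9]
opening: 0.509
```

Run:
```python
from kin import *
seat_now()
for w in((-62,113),(-38,125),(-22,143),(-8,150)): rel(*tcp_for(40,*w))
g=r.grab_frame("scene");f=r.grab_frame("top")
cv2.imwrite("pics/m2.png",cv2.resize(g[110:300,270:440,::-1],None,fx=3.1,fy=3.1,interpolation=cv2.INTER_CUBIC))
# predicted pixel of hook tip corners & seat
p,R,s=cur();Rb=R*TB.inv();S=p+Rb.apply(SEAT)
print((proj("scene",[S+Rb.apply(v) for v in((21,-18,62),(21,-18,0),(17,18,62),(0,-22,-62),(-80,-22,-62))])-[270,110])*3.1)
```

```text
seat in rack/bay [-85.8  -0.6 113.2] yaw,noseup,roll [ 0.  40.  -0.1] F [-0.5  0.  -1.9] q [-0.18  0.51  1.78 -0.03  1.29 -1.62] op 0.509 t 6.55
shift cm [-2.16  0.06 -0.99] rot deg [-0.1 -0.   0. ]
shift cm [-3.83  0.06 -3.09] rot deg [-0.1 -0.   0. ]
shift cm [-4.52  0.06 -5.4 ] rot deg [-0.1 -0.   0. ]
shift cm [-5.49  0.06 -6.62] rot deg [-0.1 -0.   0. ]
[[329.43578184 349.1019878 ]
 [281.006983   413.31311669]
 [300.16369435 326.93876207]
 [218.85479585 469.62447801]
 [150.46427555 430.79584394]]
```

View pics/m2.png

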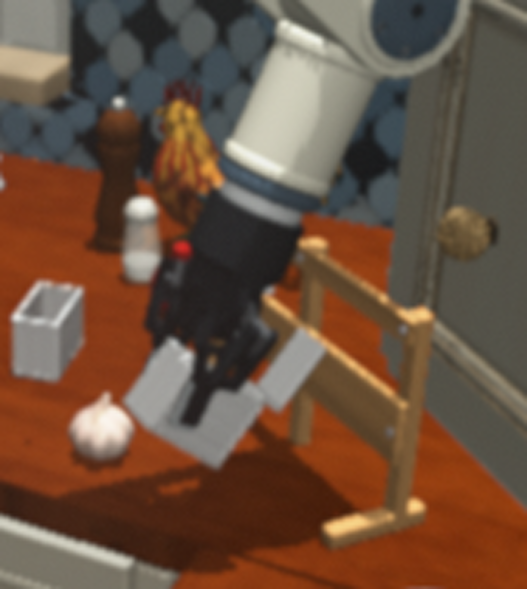

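Hook tip is seen at crop (327,346) against a predicted (329,349), and the bin's lower corner at (219,467) against (219,470). They agree within about 1 px, so I'm inserting.

Request:
jog_arm(
  series=[
    [[-1.1, 0, -0.5, 0, 0, 0, 3.6], [-2.2, 0, -1.0, 0, 0, 0, 3.6], [-3.0, 0, -2.0, 0, 0, 0, 3.6], [-3.8, 0, -3.1, 0, 0, 0, 3.6], [-3.8, 0, -3.1, 0, 0, 0, 3.6]],
  ],
)

```text
clock: 7.28
eef_pos: [506.4, -97.4, 124.4]
tcp_rot: [-3.141, -0.435, 3.019]
contact_force: [0.6, -0.5, -2.4]
opening: 0.508
```

Run:
```python
from kin import *
seat_now()
for w in((-30,134),(-22,143),(-14,148),(-8,150)): rel(*tcp_for(40,*w))
g=r.grab_frame("scene")
cv2.imwrite("pics/m3.png",cv2.resize(g[110:300,270:440,::-1],None,fx=3.1,fy=3.1,interpolation=cv2.INTER_CUBIC))
```

```text
seat in rack/bay [-36.2  -1.7 125.5] yaw,noseup,roll [-0.1 39.9 -0. ] F [ 0.6 -0.5 -2.4] q [-0.18  0.55  1.66 -0.02  1.36 -1.62] op 0.508 t 7.275
shift cm [-0.2   0.17 -1.04] rot deg [-0.   0.1 -0.1]
shift cm [-0.54  0.17 -2.2 ] rot deg [-0.   0.1 -0.1]
shift cm [-1.06  0.17 -2.99] rot deg [-0.   0.1 -0.1]
shift cm [-1.52  0.17 -3.42] rot deg [-0.   0.1 -0.1]
```

View pics/m3.png

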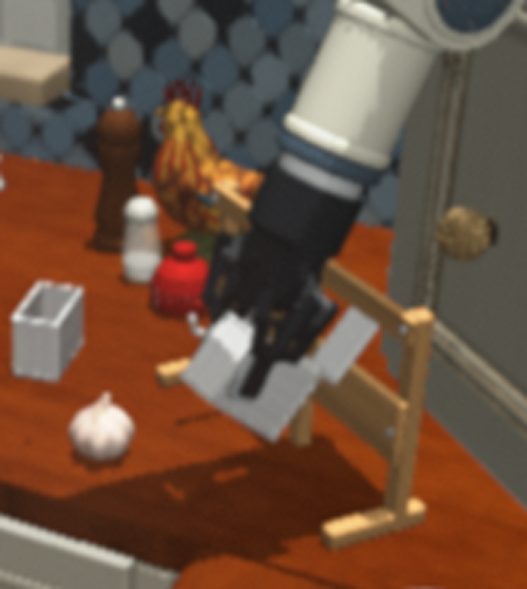

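Run:
```python
from kin import *
g=r.grab_frame("scene")[:,:,::-1]
ox,oy,w,h,f=360,190,70,70,8
o=cv2.resize(g[oy:oy+h,ox:ox+w],None,fx=f,fy=f,interpolation=cv2.INTER_CUBIC)
raw=o.copy()
def ln(P,c):
    p=(proj("scene",P)-[ox,oy]+.5)*f-.5;cv2.polylines(o,[p.round().astype(int)],False,c,1)
Rr=Rbin(RYAW,0)
for z,c in((170,(0,0,255)),(192,(0,0,255)),(120,(0,255,0))):
    ln([RK+Rr.apply([0,-145,z]),RK+Rr.apply([0,0,z])],c)
p,R,s=cur();Rb=R*TB.inv();S=p+Rb.apply(SEAT)
ln([S+Rb.apply(v) for v in((17,18,62),(17,-18,62),(17,-18,0),(21,-18,0),(21,-18,62),(21,18,62))],(255,0,0))
cv2.imwrite("pics/z.png",np.hstack([raw,o])[:, :]) if False else cv2.imwrite("pics/z.png",cv2.resize(np.hstack([raw,o]),(800,400)))
```

```text
(no output)
```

View pics/z.png

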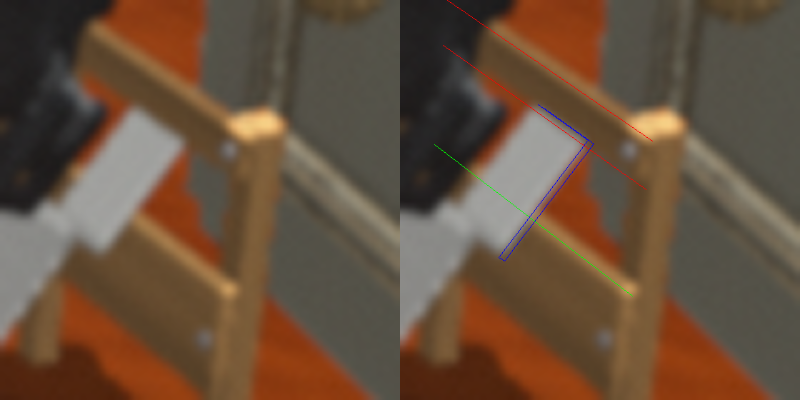

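Overlay: predicted plate and slat edges lie within about 1–2 px of the image (plate tip seen at (183,145), predicted (190,143)). There is no contact force, so I continue inward and up.

Request:
jog_arm(
  series=[
    [[-0.2, 0.1, -1.0, 0, 0, 0, 3.6], [-0.5, 0.2, -2.2, 0, 0, 0, 3.6], [-1.1, 0.2, -3.0, 0, 0, 0, 3.6], [-1.5, 0.2, -3.4, 0, 0, 0, 3.6], [-1.5, 0.2, -3.4, 0, 0, 0, 3.6]],
  ],
)

```text
clock: 8.0
eef_pos: [533.4, -98.6, 148.3]
tcp_rot: [-3.141, -0.436, 3.019]
contact_force: [-0.0, 0.9, -1.8]
opening: 0.506
```

Run:
```python
from kin import *
seat_now()
for w in((35,-6,149),(28,-5.5,146),(20,-5,143),(15,-5,138.5),(10,-5,134)): rel(*tcp_for(*w))
g=r.grab_frame("scene")[:,:,::-1]
ox,oy,w,h,f=340,170,90,90,8
o=cv2.resize(g[oy:oy+h,ox:ox+w],None,fx=f,fy=f,interpolation=cv2.INTER_CUBIC)
raw=o.copy()
def ln(P,c):
    p=(proj("scene",P)-[ox,oy]+.5)*f-.5;cv2.polylines(o,[p.round().astype(int)],False,c,1)
p,R,s=cur();Rb=R*TB.inv();S=p+Rb.apply(SEAT)
ln([S+Rb.apply(v) for v in((17,18,62),(17,-18,62),(17,-18,0),(21,-18,0),(21,-18,62),(21,18,62))],(255,0,0))
cv2.imwrite("pics/z2.png",cv2.resize(np.hstack([raw,o]),(800,400)))
```

```text
seat in rack/bay [ -9.3   0.4 149.2] yaw,noseup,roll [-0.1 40.  -0. ] F [-0.   0.9 -1.8] q [-0.17  0.56  1.58 -0.02  1.44 -1.61] op 0.506 t 8.0
shift cm [-0.63 -0.04  0.48] rot deg [-0.  -5.  -0.1]
shift cm [-1.33 -0.04  1.51] rot deg [ -0.  -12.   -0.1]
shift cm [-2.23 -0.04  2.57] rot deg [ -0.  -20.   -0.1]
shift cm [-2.92 -0.04  3.43] rot deg [ -0.  -25.   -0.1]
shift cm [-3.65 -0.04  4.25] rot deg [ -0.  -30.   -0.1]
```

View pics/z2.png

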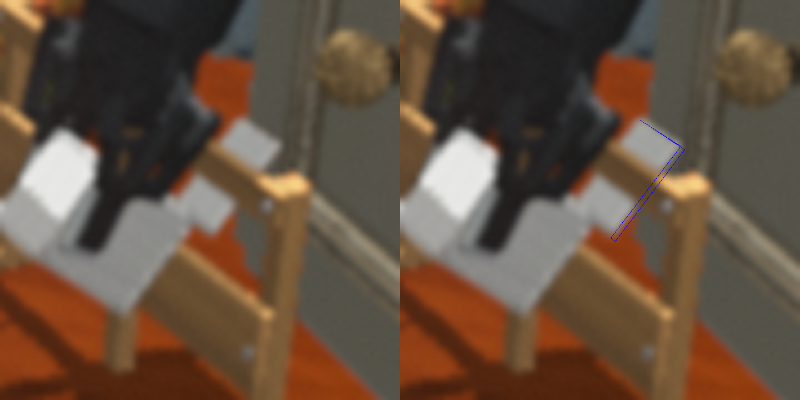

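The hook plate has passed behind the upper slat (visible above it at (250,145) and below it at (208,203), with the slat across it). Now swinging down.

Request:
jog_arm(
  series=[
    [[-0.6, 0, 0.5, 0, -5, 0, 3.6], [-1.3, 0, 1.5, 0, -12, 0, 3.6], [-2.2, 0, 2.6, 0, -20, 0, 3.6], [-2.9, 0, 3.4, 0, -25, 0, 3.6], [-3.6, 0, 4.2, 0, -30, 0, 3.6]],
  ],
)

```text
clock: 8.68
eef_pos: [547.0, -100.3, 94.8]
tcp_rot: [-3.141, 0.089, 3.019]
contact_force: [0.2, 0.2, -2.2]
opening: 0.509
```

Request:
jog_arm(
  series=[
    [[0, 0, 0, 0, 0, 0, 3.6], [0, 0, 0, 0, 0, 0, 3.6]],
  ],
)

```text
clock: 8.93
eef_pos: [548.0, -100.5, 95.4]
tcp_rot: [-3.141, 0.086, 3.019]
contact_force: [-0.3, 0.2, -2.2]
opening: 0.509
```

Run:
```python
from kin import *
seat_now()
for w in((7,-5,130),(5,-5,127),(4,-5,124),(3.5,-4.5,122.5)): rel(*tcp_for(*w))
g=r.grab_frame("scene")[:,:,::-1]
ox,oy,w,h,f=340,170,90,90,8
o=cv2.resize(g[oy:oy+h,ox:ox+w],None,fx=f,fy=f,interpolation=cv2.INTER_CUBIC)
raw=o.copy()
def ln(P,c):
    p=(proj("scene",P)-[ox,oy]+.5)*f-.5;cv2.polylines(o,[p.round().astype(int)],False,c,1)
p,R,s=cur();Rb=R*TB.inv();S=p+Rb.apply(SEAT)
ln([S+Rb.apply(v) for v in((17,18,62),(17,-18,62),(17,-18,0),(21,-18,0),(21,-18,62),(21,18,62))],(255,0,0))
ln([S+Rb.apply(v) for v in((-80,-22,-62),(0,-22,-62),(0,-22,-2),(-80,-22,-2),(-80,-22,-62))],(0,255,0))
cv2.imwrite("pics/z3.png",cv2.resize(np.hstack([raw,o]),(800,400)))
```

```text
seat in rack/bay [ -5.3   0.3 134.9] yaw,noseup,roll [-0.1 10.1 -0. ] F [-0.3  0.2 -2.2] q [-0.19  0.38  1.95  0.01  0.72 -1.64] op 0.509 t 8.925
shift cm [-0.18 -0.03  0.87] rot deg [-0.1 -3.1 -0. ]
shift cm [-0.29 -0.03  1.4 ] rot deg [-0.1 -5.1 -0. ]
shift cm [-0.34 -0.03  1.82] rot deg [-0.1 -6.1 -0. ]
shift cm [-0.41 -0.03  2.03] rot deg [-0.1 -6.6 -0. ]
```

View pics/z3.png

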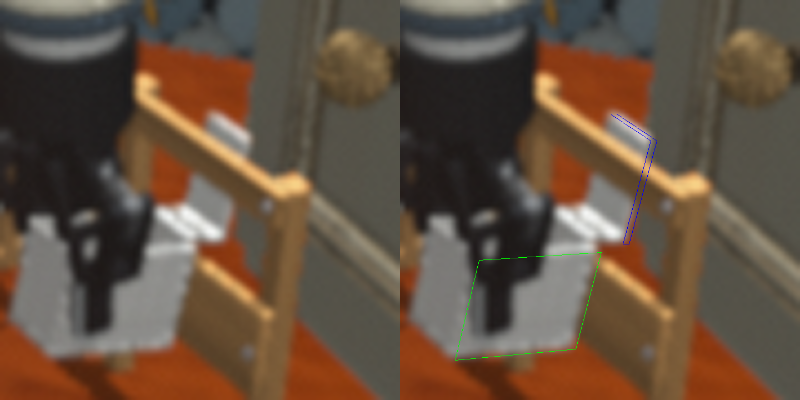

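Hook sits behind the upper slat (plate top at (228,135)), the tongue is over the lower slat, and there is no contact yet. Lowering to seat.

Request:
jog_arm(
  series=[
    [[-0.2, 0, 0.9, 0, -3, 0, 3.6], [-0.3, 0, 1.4, 0, -5, 0, 3.6], [-0.4, 0, 1.8, 0, -6, 0, 3.6], [-0.4, 0, 2.0, 0, -6.5, 0, 3.6], [-0.4, 0, 2.0, 0, -6.5, 0, 3.6]],
  ],
)

```text
clock: 9.6
eef_pos: [553.5, -101.1, 75.5]
tcp_rot: [-3.141, 0.2, 3.02]
contact_force: [-0.5, 0.0, -1.0]
opening: 0.511
```

Run:
```python
from kin import *
seat_now()
for w in((3,-4,121),(3,-4,120)): rel(*tcp_for(*w))
```

```text
seat in rack/bay [ -4.7   0.3 122.3] yaw,noseup,roll [-0.1  3.5 -0. ] F [-0.5  0.  -1. ] q [-0.19  0.38  2.04  0.03  0.52 -1.66] op 0.511 t 9.6
shift cm [-0.07 -0.03  0.21] rot deg [-0.1 -0.5 -0. ]
shift cm [-0.05 -0.03  0.31] rot deg [-0.1 -0.5 -0. ]
```

Request:
jog_arm(
  series=[
    [[0, 0, 0.1, 0, -0.3, 0, 3.6], [0, 0, 0.2, 0, -0.5, 0, 3.6], [0, 0, 0.2, 0, -0.5, 0, 3.6]],
  ],
)

```text
clock: 9.98
eef_pos: [553.7, -101.1, 73.5]
tcp_rot: [-3.141, 0.209, 3.02]
contact_force: [-0.0, -0.5, -2.6]
opening: 0.508
```

Run:
```python
from kin import *
seat_now()
g=r.grab_frame("scene")[:,:,::-1]
ox,oy,w,h,f=340,170,90,90,8
cv2.imwrite("pics/z4.png",cv2.resize(g[oy:oy+h,ox:ox+w],(600,600),interpolation=cv2.INTER_CUBIC))
```

```text
seat in rack/bay [ -5.    0.3 120.9] yaw,noseup,roll [-0.1  3.  -0. ] F [-0.  -0.5 -2.6] q [-0.19  0.38  2.04  0.03  0.5  -1.66] op 0.508 t 9.975
```

View pics/z4.png

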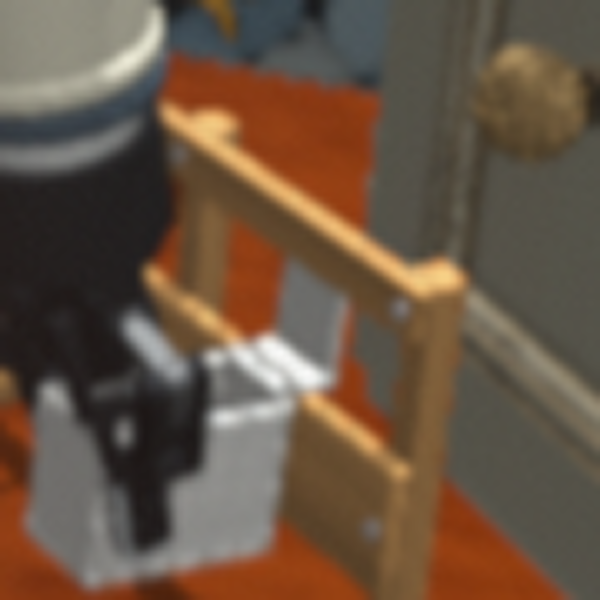

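Hook plate is behind the upper slat ((310,310)) and the tongue is just over the lower slat. I'll lower until the slat bears.

Request:
jog_arm(
  series=[
    [[0, 0, 0.05, 0, 0, 0, 3.6], [0, 0, 0.1, 0, 0, 0, 3.6], [0, 0, 0.1, 0, 0, 0, 3.6]],
  ],
)

```text
clock: 10.4
eef_pos: [554.2, -101.2, 72.8]
tcp_rot: [-3.141, 0.21, 3.02]
contact_force: [-1.5, 0.2, 1.8]
opening: 0.509
```

Run:
```python
from kin import *
seat_now()
```

```text
seat in rack/bay [ -4.5   0.3 120.3] yaw,noseup,roll [-0.  3. -0.] F [-1.5  0.2  1.8] q [-0.19  0.39  2.04  0.03  0.5  -1.66] op 0.509 t 10.4
```

Force has risen about 4 N, so the tongue bears on the slat. Opening gently.

Request:
jog_arm(
  series=[
    [[0, 0, 0, 0, 0, 0, 4.3], [0, 0, 0, 0, 0, 0, 4.6], [0, 0, 0, 0, 0, 0, 5.2], [0, 0, 0, 0, 0, 0, 6.0], [0, 0, 0, 0, 0, 0, 6.6]],
  ],
  newtons=20,
)

```text
clock: 11.02
eef_pos: [554.0, -101.2, 72.5]
tcp_rot: [-3.141, 0.209, 3.02]
contact_force: [-0.2, 0.3, -1.8]
opening: 0.776
```

Request:
jog_arm(
  series=[
    [[0, 0, 0, 0, 0, 0, 6.8], [0, 0, 0, 0, 0, 0, 6.8]],
  ],
)

```text
clock: 11.28
eef_pos: [554.0, -101.2, 72.6]
tcp_rot: [-3.141, 0.209, 3.02]
contact_force: [-0.2, -0.5, -1.1]
opening: 0.794
```

Run:
```python
from kin import *
seat_now()
g=r.grab_frame("scene")[:,:,::-1]
ox,oy,w,h,f=340,170,90,90,8
cv2.imwrite("pics/z5.png",cv2.resize(g[oy:oy+h,ox:ox+w],(600,600),interpolation=cv2.INTER_CUBIC))
```

```text
seat in rack/bay [ -4.7   0.3 120. ] yaw,noseup,roll [-0.1  3.  -0. ] F [-0.2 -0.5 -1.1] q [-0.19  0.39  2.04  0.03  0.5  -1.66] op 0.794 t 11.275
```

View pics/z5.png

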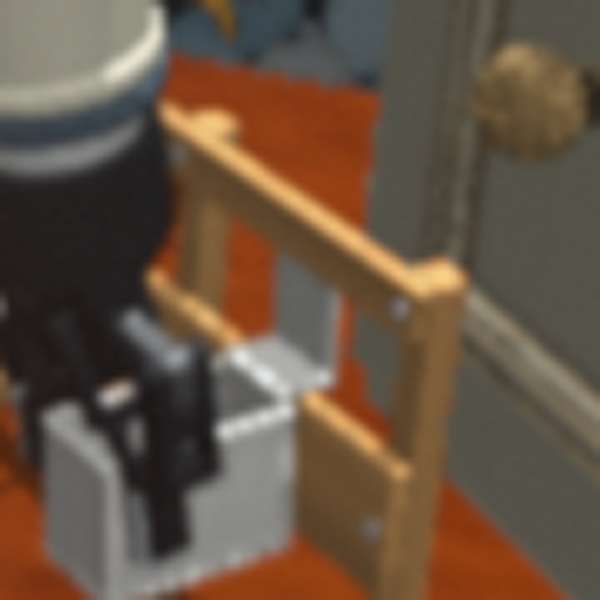

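Released: the bin swung down and hangs with the hook behind the upper slat and the fingers clear of both walls. Retreating straight back along the tool.

Request:
jog_arm(
  series=[
    [[0, 0, -1, 0, 0, 0, 6.8], [0, 0, -3, 0, 0, 0, 6.8], [0, 0, -6, 0, 0, 0, 6.8], [0, 0, -10, 0, 0, 0, 6.8], [0, 0, -15, 0, 0, 0, 6.8]],
  ],
)

```text
clock: 11.95
eef_pos: [522.1, -97.1, 220.5]
tcp_rot: [-3.141, 0.208, 3.02]
contact_force: [0.5, -0.3, 0.5]
opening: 0.798
```

Run:
```python
from kin import *
seat_now();p,R,s=cur();rel(np.array([380,120.,330]),R)
g=r.grab_frame("scene")[:,:,::-1]
cv2.imwrite("pics/z6.png",cv2.resize(g[150:270,330:450],(600,600),interpolation=cv2.INTER_CUBIC))
```

```text
seat in rack/bay [-36.7   0.5 267.9] yaw,noseup,roll [-0.1  3.1 -0. ] F [ 0.5 -0.3  0.5] q [-0.2   0.11  1.99  0.02  0.83 -1.66] op 0.798 t 11.95
shift cm [ 14.13  19.8  -14.19] rot deg [0. 0. 0.]
```

View pics/z6.png

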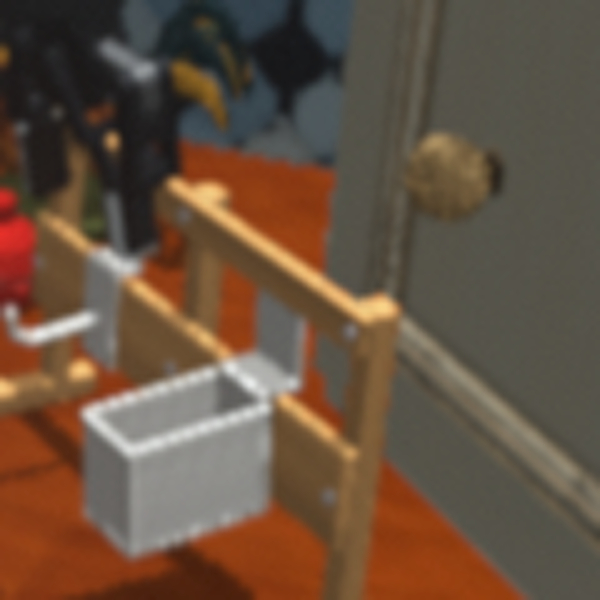

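The bin hangs in the right bay with the gripper clear above. Pulling the arm aside for a top-view check.

Request:
jog_arm(
  series=[
    [[4, 5, -5, 0, 0, 0, 6.8], [8, 10, -9, 0, 0, 0, 6.8], [11, 15, -12, 0, 0, 0, 6.8], [14, 19.8, -14, 0, 0, 0, 6.8], [14, 19.8, -14, 0, 0, 0, 6.8]],
  ],
)

```text
clock: 12.62
eef_pos: [381.1, 121.4, 328.7]
tcp_rot: [3.141, 0.212, 3.021]
contact_force: [0.9, 0.1, -0.3]
opening: 0.796
```

Request:
jog_arm(
  series=[
    [[0, 0, 0, 0, 0, 0, 6.8], [0, 0, 0, 0, 0, 0, 6.8], [0, 0, 0, 0, 0, 0, 6.8], [0, 0, 0, 0, 0, 0, 6.8]],
  ],
)

```text
clock: 13.12
eef_pos: [382.6, 118.8, 326.7]
tcp_rot: [-3.14, 0.209, 3.018]
contact_force: [0.4, -0.4, 0.6]
opening: 0.798
```

Run:
```python
from kin import *
f=r.grab_frame("top")[:,:,::-1];g=r.grab_frame("scene")[:,:,::-1]
a=cv2.resize(f[115:215,180:440],None,fx=3,fy=3,interpolation=cv2.INTER_CUBIC)
b=cv2.resize(g[150:250,260:520],None,fx=3,fy=3,interpolation=cv2.INTER_CUBIC)
cv2.imwrite("pics/fin.png",np.vstack([a,b]))
o=cv2.resize(f[125:205,350:430],None,fx=7,fy=7,interpolation=cv2.INTER_CUBIC)
cv2.imwrite("pics/fin2.png",o);cv2.imwrite("pics/top_end.png",f);cv2.imwrite("pics/scene_end.png",g)
print(r.sense()["contact_force"],r.sense()["clock"])
```

```text
[-0.60286016  0.2539384  -1.12282949] 13.225
```

View pics/fin.png

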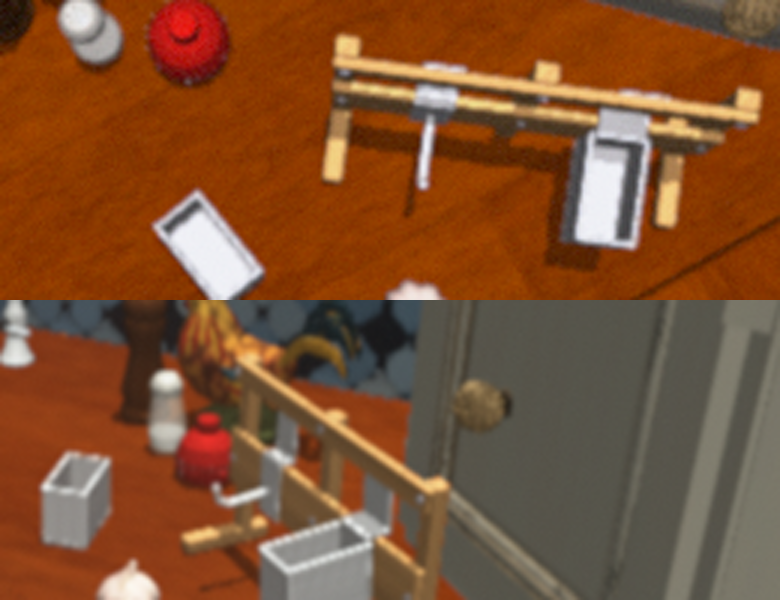

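View pics/fin2.png

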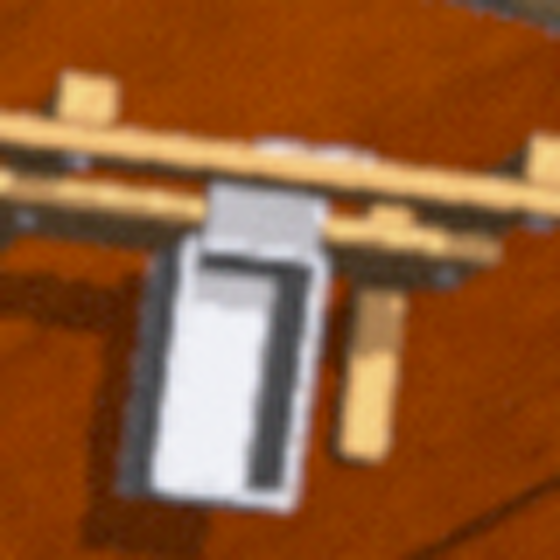

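Run:
```python
from kin import *
un=lambda a,x,y,f:(np.array(a,float)+.5)/f-.5+np.array([x,y])
P=cast("top",un([(192,238),(330,258),(296,512),(155,492)],350,125,7),118)
L=Rbin(RYAW,0).inv().apply(P-BAYO);print(L.round(1))
print("len",np.linalg.norm(L[0]-L[3]),"back mid",(L[0]+L[1])/2,"yaw",np.degrees(np.arctan2(*( (L[0]+L[1]-L[2]-L[3])[[1,0]]))))
s=cv2.imread("pics/scene_end.png");ox,oy,w,h,f=335,195,60,75,8
o=cv2.resize(s[oy:oy+h,ox:ox+w],None,fx=f,fy=f,interpolation=cv2.INTER_CUBIC)
for th,c in((0,(0,0,255)),(-5,(0,255,0))):
    Rb=Rbin(RYAW,th);S=BAYO+Rbin(RYAW,0).apply([-2,0,120])
    p=(proj("scene",[S+Rb.apply(v) for v in((-80,-22,-62),(0,-22,-62),(0,-22,-2),(-80,-22,-2),(-80,-22,-62))])-[ox,oy]+.5)*f-.5
    cv2.polylines(o,[p.round().astype(int)],True,c,1)
cv2.imwrite("pics/fin3.png",o)
a,b=cv2.imread("pics/top0.png"),cv2.imread("pics/top_end.png")
m=lambda i:cv2.moments(cv2.inRange(i[175:222,225:275],(150,150,150),(255,255,255)),True)
for i in(a,b): q=m(i);print("plain",225+q["m10"]/q["m00"],175+q["m01"]/q["m00"])
```

```text
[[ -4.2  19.8 118. ]
 [ -5.  -23.9 118. ]
 [-86.2 -22.6 118. ]
 [-85.6  21.9 118. ]]
len 81.45692945075444 back mid [ -4.60443351  -2.01598127 118.        ] yaw -1.1636406072419965
plain 249.34900284900286 198.01709401709402
plain 249.6988727858293 198.42995169082127
```

View pics/fin3.png

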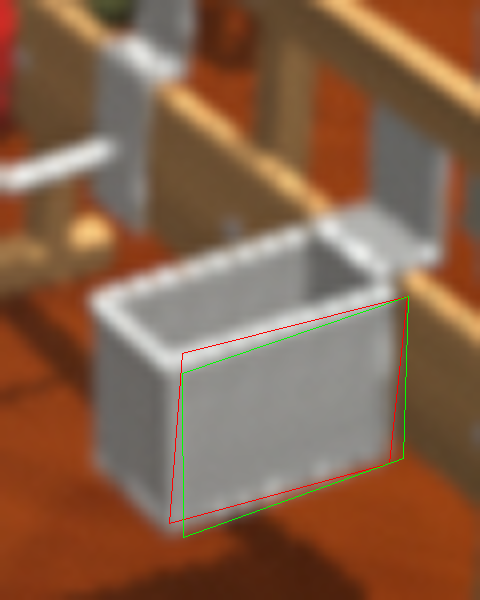

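The bin hangs about 0–5° nose-down, seat about 5 mm in front of the slat, 2 mm sideways, yaw about 1°. The plain bin shifted less than 1 px. Handing in.

```bash
python3 -c "
from rig import r
print(r.sense()['contact_force'],r.sense()['clock']); print(r.sign_off())"
```

```text
[-0.60286016  0.2539384  -1.12282949] 13.225
the job is handed in; nothing more can be done
None
```

The hook bin is hanging in the right-hand bay with its hook behind the upper slat. I handed the job in at about 13.2 s of the 42 s allowed. I gripped it near its nose, carried it over at 40° nose-up, passed the hook through the gap, swung it down onto the lower slat, let go and backed the arm clear.

| Last check | Measured | Allowed |
|---|---|---|
| Seat in front of the slat face | about 4.6 mm | 16 mm |
| Seat sideways from bay middle | about 2 mm | 45 mm |
| Bin squareness to the rack | about 1° | 15° |
| Bin tilt, by eye from an overlay | about 0–5° nose-down | 11° |
| Plain bin movement | under 1 px (about 1–2 mm) | 30 mm |
| Force on the arm, clear of everything | about 1 N (noise) | no contact |

- **Seat height:** I didn't measure it in the final images. The tongue was bearing on the slat when I opened the gripper, and the arm's pose put the seat at 120.0–120.3 mm just before and after release, against a target of 120 mm.
- **Disagreements:** The scene camera put the bin 1–2 px (a few mm) away from where the top camera did, within what its calibration could explain. My first planned 45° tool tilt ran close to a wrist singularity, so I used 15° instead.

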